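# Clip the self-closing tweezers on a glued pendant

## Task

Squeeze the self-closing tweezers open by their black pads, lift them off their parking strip and lower them, still open, astride the pendant and its backing plate in the gluing block until both tips bear gently on the brass stop frame. Let them close right there, so that they clamp the two parts together with their tips still down on the frame, and leave them standing upright. Do not press hard, do not touch the pendant, plate or block with the gripper, and leave everything else where it is.

Things in the scene. Friction and masses are not known exactly. Their poses are not given: they have to be found in the camera images.
- tweezers: Self-closing cross-lock steel tweezers, 104 mm tall, 71 g, upright, tips down, clipped on the parking strip. Origin midway between the tips, at their lower end; z up to the tail, y across the jaws (squeezing direction), x along the jaw faces; a half turn about z changes nothing. The arms cross 30 to 50 mm above the tips; the tail block (14 x 12 mm) ends 42 mm above the pad centres.
- tw_pads (a point): Midway between the two black squeeze pads, 62 mm above the tips. Pads on +y and -y, each 16 mm wide (x), 26 mm tall, outer faces 28 mm apart while parked. Squeezing them (12 N, rising to 15 N) opens the jaws, until a firm stop at about 23 mm, where the faces are parallel: closing with 20 to 40 N is safe and holds the tweezers firmly. They spread again to about 27 mm on the glued pair.
- tw_jaws (a point): Between the jaws, 10 mm above the tips. Each jaw 12 mm wide (x), 4 mm thick, 26 mm tall; 6 mm apart inside while parked, about 20 mm fully open (28 mm over the outsides). Let go, they close with about 4.5 N on what is between them, and the tweezers then stand there by themselves.
- tw_a (a joint): Opening angle of one tweezers arm, rad (the other mirrors it): 0 parked on the 6 mm strip, about 0.016 clamped on the 9 mm glued pair, 0.072 fully squeezed open. Each jaw moves about 95 mm per rad, each pad 36 mm per rad.
- park: Parking stand, fixed: pale wooden block 80 x 60 x 15 mm with an upright strip on top, 36 mm long (x), 6 mm thick (y), its top 43 mm above the table. Origin under its centre, on the table. The tips rest on the block, 15 mm above the table, a jaw on each side of the strip; the tweezers' x is along the strip.
- jig: Gluing block, fixed: dark wooden block 90 (x) x 64 (y) x 30 mm high; a slot 32 mm long (x), 10 mm wide (y), floor 8 mm above the table, holds the glued pair. Origin under its centre, on the table; a half turn changes nothing but which side the pendant is on. Two thin screws 39 mm off centre along x end 70 mm above the table.
- slot (a point): Centre of the slot's mouth, 30 mm above the table. A sprung brass stop frame, 90 x 40 mm, stands level over the block round the pair, its bars 6 to 20 mm off centre in y, under the tips open or closed. Its top is set 38 to 55 mm above the table, differently each time, not measured. It gives 1 mm per 3 N, then its height setting is strained: bear on it with 3 to 7 N.
- pendant: White ceramic pendant, loose, standing in the slot on the gluing block's -y side, against the backing: 30 mm wide (x), 5 mm thick (y), 60 mm tall with a rounded top 68 mm above the table. Origin at the middle of its lower edge, z up. Freshly glazed: not for the gripper to touch.
- backing: Steel backing plate, loose, standing in the slot against the pendant on the +y side: 26 mm wide (x), 4 mm thick (y), 57 mm tall, top 65 mm above the table. Origin at the middle of its lower edge, z up. The pair is 9 mm thick and centred on the block within about 1.5 mm.
- bead_a: Bystander, to be left alone: a dark fat ceramic bead (24 mm across, 16 mm high); origin in its underside or middle.
- bead_b: Bystander, to be left alone: a white fat ceramic bead (24 mm across, 16 mm high); origin in its underside or middle.
- cone: Bystander, to be left alone: a terracotta cone bead (28 mm across, 30 mm high); origin in its underside or middle.
- wing: Bystander, to be left alone: a small flat wing-shaped ceramic piece, 58 x 16 x 5 mm, lying on the grey felt board; origin in its underside or middle.
- pot: Bystander, to be left alone: a white lidded pot, 50 mm across, 55 mm high; origin in its underside or middle.
- brush: Bystander, to be left alone: a paint brush lying on the table; origin in its underside or middle.
- glaze: Bystander, to be left alone: a glaze bottle, 56 mm across, 90 mm high; origin in its underside or middle.

How it is judged:
By the outcome, as a careful person would: the job done as asked, in the order asked, and still so for the second after the job is handed in, with the robot touching nothing.
It also fails if it takes over 48 s, if anything falls off the work surface, if the arm or the gripper's body presses on something with over 40 N, if the wrist force passes 120 N, or if a joint passes its speed limit or range.

## Robot

A 7-joint arm with a two-finger parallel gripper is mounted at the origin on the work surface. World frame = base frame: x ahead of the robot, y to its left, z up, the work surface at z = 0. Lengths are in mm, angles in rad, forces in N, time in s.
With the tool pointing down it reaches from about 400 to 875 mm from the base axis. Payload 4.4 kg.
Tool frame: the origin (TCP) lies midway between the tips of the shut fingers; the grasp point (between the pads) lies 19 mm behind it (ctrl.pinch_z is the distance from the TCP to the grasp point, in mm); z points along the fingers, y is the line along which they close (so a half turn about z gives the same grasp; the last joint's range is limited). The gripper opens to 85 mm and grips with 20 to 120 N. Pads are 22 mm wide; open, the fingers measure 114 mm over their backs; the gripper's body (76 mm by 85 mm) begins 54 mm behind the grasp point. The pads swing forward as they close: fully open they stand 13 mm farther back than shut.
Start: joints at [1.208, 0.628, 0.038, 1.517, -0.027, 0.996, -0.02], TCP at [190.128, -621.586, 231.313] pointing down, gripper open.
Joint ranges: [-3.06, 3.06], [-0.37, 2.12], [-1.25, 1.32], [0.18, 2.47], [-1.1, 4.24], [0.23, 1.98], [-2.94, 2.94]. Speed limits (rad/s): [2.57, 2.57, 3.14, 3.14, 3.14, 3.14, 3.14].

## Interface

Orientations are given as [roll, pitch, yaw] about the fixed x, y, z axes, in that order (R = Rz(yaw) Ry(pitch) Rx(roll)).
In Python, from cell import read_state, cams, order, ctrl gives the robot as it stands.
- The arm moves only by the tool move_arm, never from a script. Its argument "targets" is text: rows parted by semicolons, each of 7 numbers parted by spaces: the gripper's target within -1 to 1 (fully open at 1, half-way at 0, shut at -1), then the shift along the tool's x, y, z in cm, then the turn, a rotation vector about the tool's x, y, z in degrees. A call has 1 to 5 rows; each row shifts and turns the commanded pose from where the row before left it, along the tool's axes as they then stand; what a row does not reach is not made up. A row lasts 1/12 s, in which the tool goes at most 41.7 mm and 7.16 degrees, less where a joint would pass 70% of its speed; a pose out of reach is approached as far as the arm can. A call with a gripper value outside its range is refused whole. The fingers move at their own pace and stop on an object; the grip force is fixed at half the most. Time passes only in rows, so rows that do not move let the fingers close. It gives the time, the measured TCP pose, the force, the opening and the grip force at its end, in the units of the state.
- read_state(): the state, without advancing time (a new reading comes with each control period).
- cams.get_image(name): name is "scene" or "top"; returns a dict with "color" (420x560x3 uint8, red, green, blue), "fovy" (degrees; the focal length in pixels is half the picture's height over the tangent of half this angle, whatever the lens; pixels are square), "cx", "cy" (the principal point, pixels), "k1" (the pictures are not rectified: a ray, as slopes to the right and down, at radius r is drawn at 1 + k1 r^2 times it, then the intrinsics apply), "rvec" (rotation vector, rad) and "tvec" (3), from world to camera coordinates, as OpenCV has them. Camera axes: x right, y down, z forward; pixel columns grow to the right and rows downward; lengths in mm; the calibration is good to about 2 mm. A picture is of the moment at which its call begins. There is no depth.
- order.finish_job(): hands the job in; it is judged then, once.
The state is a dict: "clock": time; "qpos": joint angles; "qd": joint speeds; "tau": joint torques, N m; "eef_pos": TCP position; "tool_rot": TCP orientation; "force": force on the tool from outside, world axes, zero at the start; "torque": the same for the moment, N m; "width": finger opening in mm; "gripper_force": force on a finger pad.
Only numpy, scipy, OpenCV 4.12 (cv2) and the standard library are available. Lean on these libraries where they do the work, as an engineer would, in place of code of your own. Each camera call takes 0.05 s, during which the arm holds its last target. There are 200 camera calls.

## Working session

There is one attempt and no reset: what is moved stays moved. The work goes in short steps, Python scripts to look and compute and a tool call to move; the robot and the scene stay as the last step left them, time stands still between calls to the robot, and variables do not carry over. Pictures are saved under pics/ and viewed, at most 11 in all, crops included, and the job is handed in when it is done.

Besides the shell and the picture viewer there is one more tool, called as a command line: name --argument value ..., lists and objects as JSON in quotes. move_arm: Moves the arm, as the interface text tells. Its arguments: {"type":"object","properties":{"targets":{"type":"string"}},"required":["targets"]}

```bash
mkdir -p pics; cat > h.py <<'E'
import numpy as np, cv2
from cell import read_state, cams, order, ctrl
def grab(n,f):
    im=cams.get_image(n); cv2.imwrite('pics/'+f+'.png',im['color'][:,:,::-1]); np.save('pics/'+f+'.npy',im,allow_pickle=True); return im
def load(f): return np.load('pics/'+f+'.npy',allow_pickle=True).item()
def cal(im):
    H=im['color'].shape[0]; f=H/2/np.tan(np.radians(im['fovy'])/2)
    K=np.array([[f,0,im['cx']],[0,f,im['cy']],[0,0,1.]]); d=np.array([im['k1'],0,0,0,0.])
    R=cv2.Rodrigues(np.array(im['rvec'],float))[0]; t=np.array(im['tvec'],float).ravel(); return K,d,R,t
def ray(im,uv):
    K,d,R,t=cal(im); p=cv2.undistortPoints(np.array([[uv]],float),K,d)[0,0]
    return -R.T@t, R.T@np.array([p[0],p[1],1.])
def onz(im,uv,z):
    o,v=ray(im,uv); return o+v*(z-o[2])/v[2]
def proj(im,P):
    K,d,R,t=cal(im); return cv2.projectPoints(np.array(P,float).reshape(-1,1,3),cv2.Rodrigues(R)[0],t,K,d)[0][:,0]
def tri(a,ua,b,ub):
    A=np.zeros((3,3));y=np.zeros(3)
    for im,u in((a,ua),(b,ub)):
        o,v=ray(im,u); v/=np.linalg.norm(v); M=np.eye(3)-np.outer(v,v); A+=M;y+=M@o
    return np.linalg.solve(A,y)
E
python3 - <<'E'
from h import *
for n in('scene','top'):
    im=grab(n,n+'0'); print(n,im['fovy'],im['k1'],im['cx'],im['cy'],-cal(im)[2].T@cal(im)[3])
    cv2.imwrite('pics/'+n+'0b.png',cv2.resize(im['color'][:,:,::-1],(800,600),interpolation=cv2.INTER_CUBIC))
print(read_state(),ctrl.pinch_z)
E
```

```text
scene 44.93895610807224 -0.1855146385721225 281.41423770852083 206.48694667652512 [1224.57444087 -866.12333151  823.95242475]
top 46.73256356928784 0.04782453572950369 275.39809876026754 217.06897002402656 [ 377.31529455   22.37464081 1392.48561415]
{'clock': 0.1, 'qpos': array([ 1.20822326,  0.62921915,  0.03841837,  1.51826241, -0.02700671,
        0.99629412, -0.02002337]), 'qd': array([ 0.00041643, -0.0022919 ,  0.00010585, -0.00149301, -0.00015924,
        0.00153247, -0.00060774]), 'tau': array([ 3.19551480e-03, -5.64527893e+01,  1.23059191e+00, -1.93972939e+01,
        1.12981733e-02,  5.42422989e-03, -9.42530107e-06]), 'eef_pos': array([ 189.96821064, -621.04331231,  230.50469344]), 'tool_rot': array([-3.13992641e+00, -6.38532284e-06,  2.96767507e-01]), 'force': array([-0.50106552, -0.526434  , -0.23989528]), 'torque': array([0.0423417 , 0.00703065, 0.02485519]), 'gripper_force': 0.0, 'width': 85.39809105069861} 18.700000000000003
```

View pics/scene0b.png

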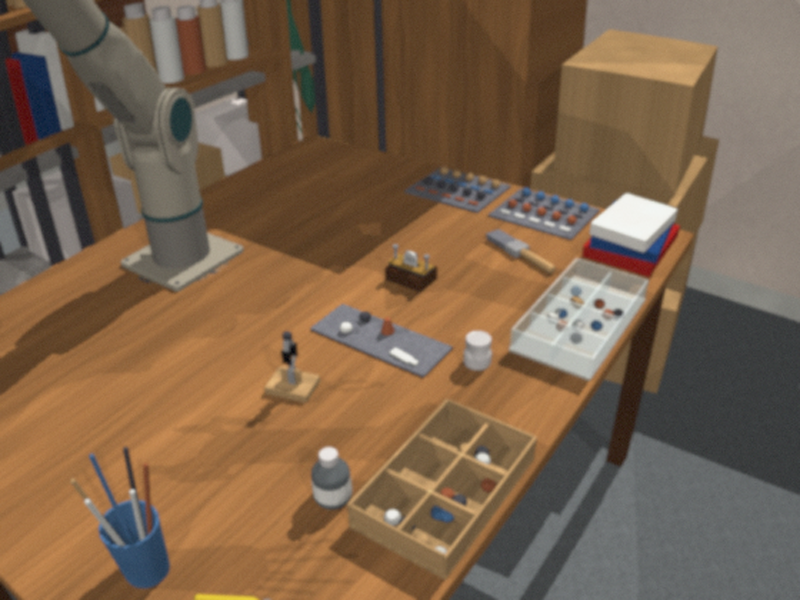

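View pics/top0b.png

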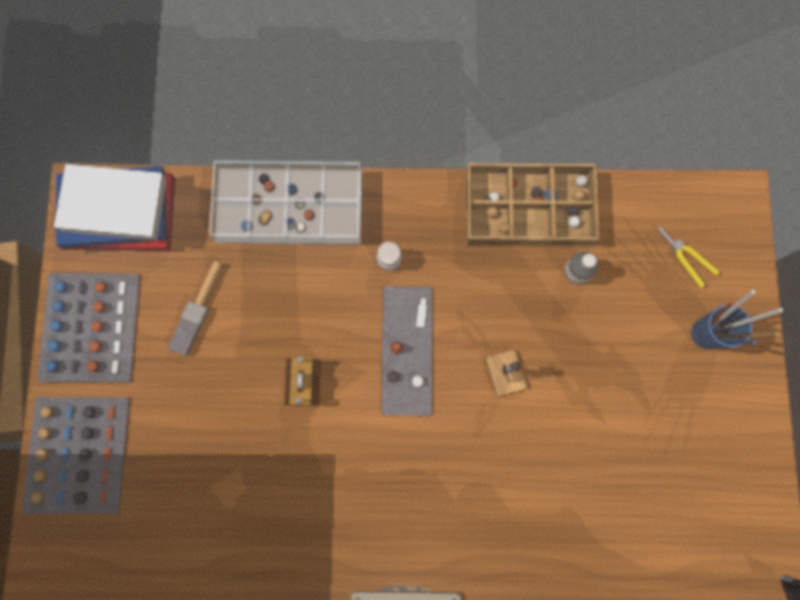

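The scene view shows the tweezers on their stand near (290,360) and the jig near (411,270). In the top view the stand is near (507,372) and the jig near (302,382), in 800-pixel coordinates. Next is an enlarged composite.

```bash
python3 - <<'E'
from h import *
t=load('top0')['color'];s=load('scene0')['color']
def c(im,u,v,w=60,h=45,k=6.667):  # centre in 560-scale
    u0,v0=int(u-w/2),int(v-h/2); print(u0,v0); return cv2.resize(im[v0:v0+h,u0:u0+w,::-1],(400,300),interpolation=cv2.INTER_CUBIC)
a=c(t,355,260);b=c(t,211,267);d=c(s,203,255,80,60);e=c(s,288,186)
cv2.imwrite('pics/comp.png',np.vstack([np.hstack([a,b]),np.hstack([d,e])]))
for n,u,z in(('park top',(355,260),15),('jig top',(211,267),30)): print(n,onz(load('top0'),u,z))
E
```

```text
325 237
181 244
163 225
258 163
park top [ 515.28735573 -197.60453173   15.        ]
jig top [489.39627398 207.42581485  30.        ]
```

View pics/comp.png

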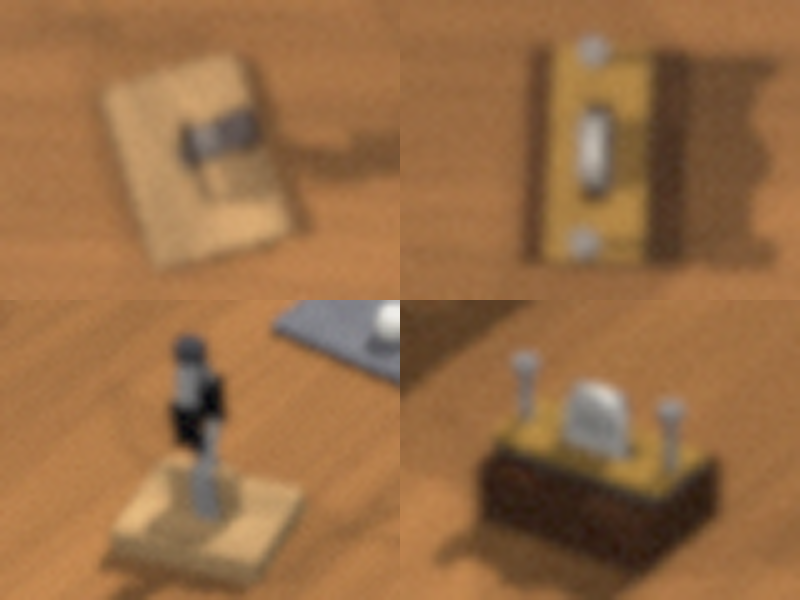

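The composite shows the park block's corners at (105,92), (240,55), (292,232) and (157,268). The jig's screw heads are at (594,50)/(584,242) from the top and (525,360)/(672,410) in the scene view. The pendant faces the scene camera (-y).

```bash
python3 - <<'E'
from h import *
np.set_printoptions(precision=1,suppress=True)
T=load('top0');S=load('scene0')
q=lambda x,y,u0,v0,k:(u0+x/k-.5,v0+y/k-.5)
tp=lambda x,y:q(x,y,325,237,20/3); tj=lambda x,y:q(x-400,y,181,244,20/3)
sp=lambda x,y:q(x,y-300,163,225,5); sj=lambda x,y:q(x-400,y-300,258,163,20/3)
c=np.array([onz(T,tp(*p),15) for p in((105,92),(240,55),(292,232),(157,268))]);print(c,c.mean(0))
c3=np.array([onz(S,sp(*p),15) for p in((160,465),(303,488),(253,568),(105,548))]);print('scene',c3,c3.mean(0))
for a,b in((1,2),(0,3)):
    d=c[a]-c[b];print('yaw',np.degrees(np.arctan2(d[1],d[0])),np.hypot(*d[:2]))
for a,b in((0,1),(3,2)):
    d=c[a]-c[b];print('yawy',np.degrees(np.arctan2(d[1],d[0])),np.hypot(*d[:2]))
# screws
A=[tri(T,tj(594,50),S,sj(525,358)),tri(T,tj(584,242),S,sj(672,408))]
print('screw tri',A);
print('screw z66 top',onz(T,tj(594,50),67),onz(T,tj(584,242),67),'scene',onz(S,sj(525,358),67),onz(S,sj(672,408),67))
d=A[0]-A[1];print('jig yaw',np.degrees(np.arctan2(d[1],d[0])))
for z in(38,46,55): 
    f=np.array([onz(T,tj(*p),z) for p in((545,45),(655,45),(655,262),(545,262))]);print(z,f.mean(0),np.hypot(*(f[0]-f[3])[:2]),np.hypot(*(f[0]-f[1])[:2]))
print('pend top T',onz(T,tj(594,152),67))
print('frame corner front',tri(T,tj(655,262),S,sj(716,460)),tri(T,tj(545,262),S,sj(665,500)),tri(T,tj(655,45),S,sj(495,445)))
print('pads T tail',tri(T,tp(240,125),S,sp(188,345)))
E
```

```text
[[ 542.3 -156.3   15. ]
 [ 558.9 -214.1   15. ]
 [ 483.9 -234.3   15. ]
 [ 468.  -177.2   15. ]] [ 513.3 -195.5   15. ]
scene [[ 470.9 -182.5   15. ]
 [ 543.4 -156.1   15. ]
 [ 561.6 -215.7   15. ]
 [ 491.6 -245.2   15. ]] [ 516.9 -199.9   15. ]
yaw 15.122096160634356 77.68536963477798
yaw 15.688648457656404 77.16362030596449
yawy 106.04920285566733 60.071741799239085
yawy 105.5534527440007 59.30256128622135
screw tri [array([504.2, 183.3, 106.6]), array([478.4, 232.6,  36. ])]
screw z66 top [530.  207.9  67. ] [451.8 208.9  67. ] scene [447.9 214.6  67. ] [527.9 212.9  67. ]
jig yaw -62.39115759634439
38 [490.3 207.8  38. ] 90.26914926509761 46.099192821427735
46 [489.7 206.7  46. ] 89.7359924810187 45.826917103827626
55 [488.9 205.4  55. ] 89.13619109892988 45.520606921527516
pend top T [488.2 206.3  67. ]
frame corner front [488.4 216.4  18. ] [467.9 254.4 -27.6] [507.6 160.3  76.5]
pads T tail [ 517.6 -195.8  118. ]
```

move_arm --targets "1 2.9 -2.07 0 0 0 0;1 2.9 -2.07 0 0 0 0;1 2.9 -2.07 0 0 0 0;1 2.9 -2.07 0 0 0 0;1 2.9 -2.07 0 0 0 0"

```text
clock: 0.52
eef_pos: [299.1, -478.5, 230.9]
tool_rot: [-3.141, 0.0, 0.296]
force: [-0.2, -0.7, 0.0]
width: 85.3
gripper_force: 0.0
```

move_arm --targets "1 2.9 -2.07 0 0 0 0;1 2.9 -2.07 0 0 0 0;1 2.9 -2.07 0 0 0 0;1 2.9 -2.07 0 0 0 0;1 2.9 -2.07 0 0 0 0"

```text
clock: 0.93
eef_pos: [407.5, -337.2, 231.1]
tool_rot: [-3.141, 0.0, 0.297]
force: [0.6, -0.6, -0.0]
width: 85.1
gripper_force: 0.0
```

move_arm --targets "1 2.9 -2.07 0 0 0 0;1 2.9 -2.07 0 0 0 0;1 2.9 -2.07 0 0 0 0;1 2.9 -2.07 0 0 0 0;1 2.9 -2.07 0 0 0 1.5"

```text
clock: 1.35
eef_pos: [515.8, -195.8, 231.1]
tool_rot: [-3.141, 0.001, 0.27]
force: [-0.1, -0.1, 0.0]
width: 85.3
gripper_force: 0.0
```

move_arm --targets "1 0 0 1 0 0 0;1 0 0 1 0 0 0;1 0 0 0 0 0 0;1 0 0 0 0 0 0"

```text
clock: 1.68
eef_pos: [513.7, -198.7, 210.4]
tool_rot: [-3.141, 0.003, 0.268]
force: [-0.2, -0.4, 0.6]
width: 85.4
gripper_force: 0.0
```

```bash
python3 - <<'E'
from h import *
s=grab('scene','scene1');t=grab('top','top1');r=read_state();print(r['clock'],r['eef_pos'],np.degrees(r['tool_rot']),r['qpos'],r['force'])
P=r['eef_pos']
for im,n in((s,'s'),(t,'t')):
    u=proj(im,[P,[515,-197.5,77],[515,-197.5,119]]);print(n,u)
def c(im,u,v,w=100,h=150): 
    u0,v0=int(u-w/2),int(v-h/2);print(u0,v0);return cv2.resize(im['color'][v0:v0+h,u0:u0+w,::-1],(400,600),interpolation=cv2.INTER_CUBIC)
u=proj(s,[[515,-197.5,100]])[0];v=proj(t,[[515,-197.5,100]])[0]
cv2.imwrite('pics/c1.png',np.hstack([c(s,*u),c(t,*v)]))
E
```

```text
1.7833 [ 514.50166502 -199.05053599  211.4027629 ] [1.79975223e+02 3.21523972e-02 1.53518262e+01] [ 0.30478137  0.51109046  0.01943862  1.81784148 -0.01216507  0.81300419
 -0.97275624] [ 0.05012369 -0.08096668 -0.61437757]
s [[193.65597242 200.38478278]
 [200.77311001 247.23728541]
 [198.80497341 233.16596447]]
t [[368.38171749 252.41959066]
 [358.59081254 257.8591144 ]
 [361.24458019 256.21870774]]
149 164
310 181
```

View pics/c1.png

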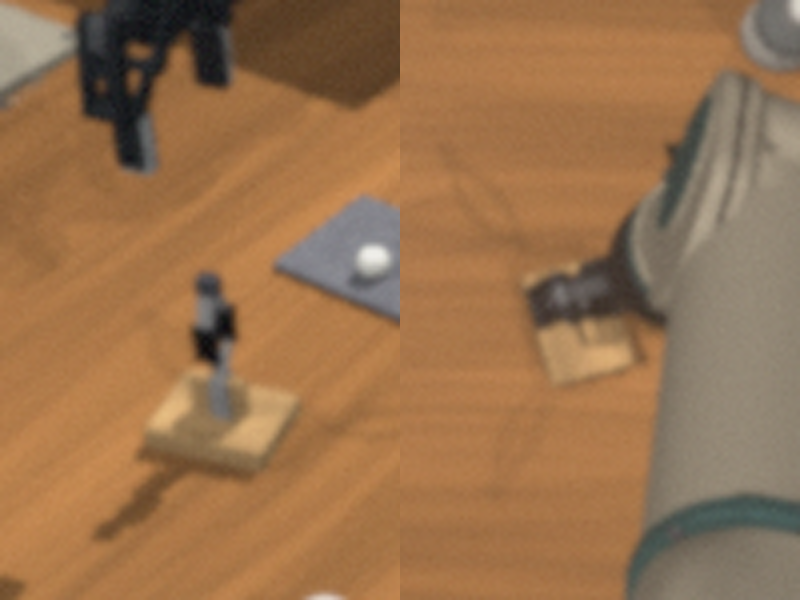

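The picture shows the open fingers above. The tweezers' tail is at scene (201,233), about 2 px to the right of my estimate, so they stand near (517.5,-195). I'll correct for that and descend around them.

move_arm --targets "1 0.34 -0.24 2 0 0 0;1 0 0 3 0 0 0;1 0 0 3 0 0 0;1 0 0 2 0 0 0;1 0 0 0 0 0 0"

```text
clock: 2.2
eef_pos: [514.9, -194.4, 108.1]
tool_rot: [-3.138, 0.006, 0.269]
force: [-0.2, 0.3, 0.1]
width: 85.6
gripper_force: 0.0
```

move_arm --targets "1 0 0 2 0 0 0;1 0 0 2 0 0 0;1 0 0 1.2 0 0 0;1 0 0 0 0 0 0;1 0 0 0 0 0 0"

```text
clock: 2.62
eef_pos: [518.1, -194.8, 59.9]
tool_rot: [3.141, -0.0, 0.27]
force: [1.1, -0.3, -0.1]
width: 85.4
gripper_force: 0.0
```

```bash
python3 - <<'E'
from h import *
s=grab('scene','scene2');t=grab('top','top2');r=read_state();print(r['clock'],r['eef_pos'],np.degrees(r['tool_rot']),r['force'])
P=r['eef_pos'];
y=np.array([np.sin(r['tool_rot'][2]),-np.cos(r['tool_rot'][2]),0]);g=P+[0,0,18.7]
pts=[g,g+43*y+[0,0,13],g-43*y+[0,0,13],P+[0,0,60.7],P-[0,0,43]]
def c(im,u,v,w=80,h=120): 
    u0,v0=int(u-w/2),int(v-h/2);o=cv2.resize(im['color'][v0:v0+h,u0:u0+w,::-1],(400,600),interpolation=cv2.INTER_CUBIC)
    for p in proj(im,pts): cv2.circle(o,tuple(int(a) for a in (p+.5-[u0,v0])*5),2,(0,255,0),-1)
    print(u0,v0);return o
cv2.imwrite('pics/c2.png',np.hstack([c(s,*proj(s,[g])[0]),c(t,*proj(t,[g])[0])]))
E
```

```text
2.7167 [ 518.8554645  -194.78901716   60.67527638] [ 1.79925622e+02 -1.06688925e-01  1.54811941e+01] [-0.19702764  0.12528687  1.04494104]
162 186
317 196
```

View pics/c2.png

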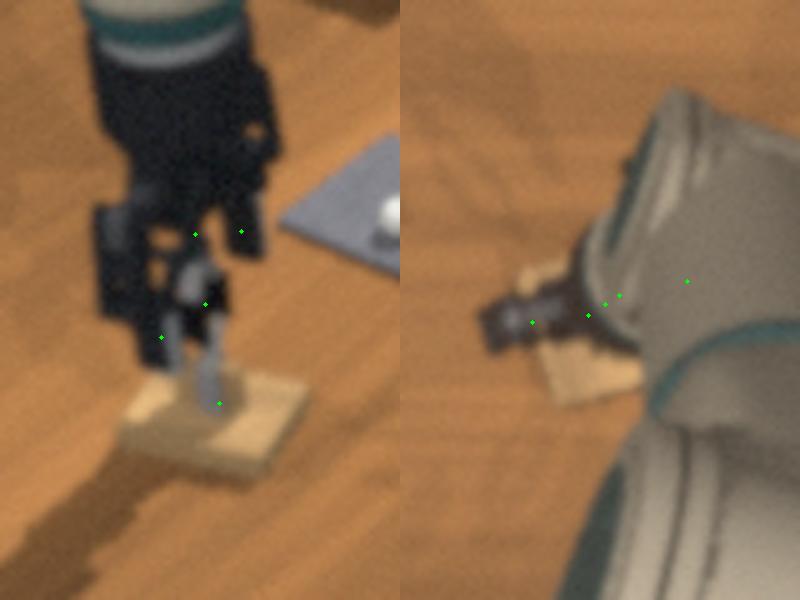

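The scene view shows the fingers flanking the tweezers. The grasp point is within about 1 px of the pads, and the tips are near (214,407) against a prediction of (219,403). I'll close gradually and watch the grip force.

move_arm --targets "0 0 0 0.1 0 0 0;-0.3 0 0 0 0 0 0;-0.3 0 0 0 0 0 0;-0.3 0 0 0 0 0 0;-0.3 0 0 0 0 0 0"

```text
clock: 3.13
eef_pos: [518.3, -194.5, 58.6]
tool_rot: [3.141, -0.001, 0.271]
force: [1.2, -1.8, 1.4]
width: 30.1
gripper_force: 1.1
```

move_arm --targets "-0.4 0 0 0 0 0 0;-0.4 0 0 0 0 0 0;-0.4 0 0 0 0 0 0"

```text
clock: 3.38
eef_pos: [517.7, -194.0, 58.2]
tool_rot: [-3.141, 0.0, 0.271]
force: [-1.1, -0.5, -1.0]
width: 25.8
gripper_force: 19.9
```

move_arm --targets "-0.45 0 0 0 0 0 0;-0.45 0 0 0 0 0 0;-0.45 0 0 0 0 0 0"

```text
clock: 3.63
eef_pos: [517.9, -194.1, 58.2]
tool_rot: [-3.141, 0.0, 0.271]
force: [-0.3, 0.1, -0.2]
width: 24.1
gripper_force: 36.2
```

move_arm --targets "-0.45 0 0 0 0 0 0;-0.45 0 0 0 0 0 0"

```text
clock: 3.8
eef_pos: [517.9, -194.2, 58.3]
tool_rot: [-3.142, 0.0, 0.271]
force: [-0.2, 0.4, -0.6]
width: 24.4
gripper_force: 36.2
```

```bash
python3 - <<'E'
from h import *
s=grab('scene','scene3');r=read_state();print(r['clock'],r['eef_pos'],r['force'],r['torque'],r['width'],r['gripper_force'])
cv2.imwrite('pics/c3.png',cv2.resize(s['color'][246:306,162:242,::-1],(800,600),interpolation=cv2.INTER_CUBIC))
E
```

```text
3.85 [ 517.93838642 -194.20259546   58.30594053] [-0.75677856 -0.74056039 -0.75650206] [-0.00555543  0.00661027 -0.10175813] 24.18331906880485 36.169365495443344
```

View pics/c3.png

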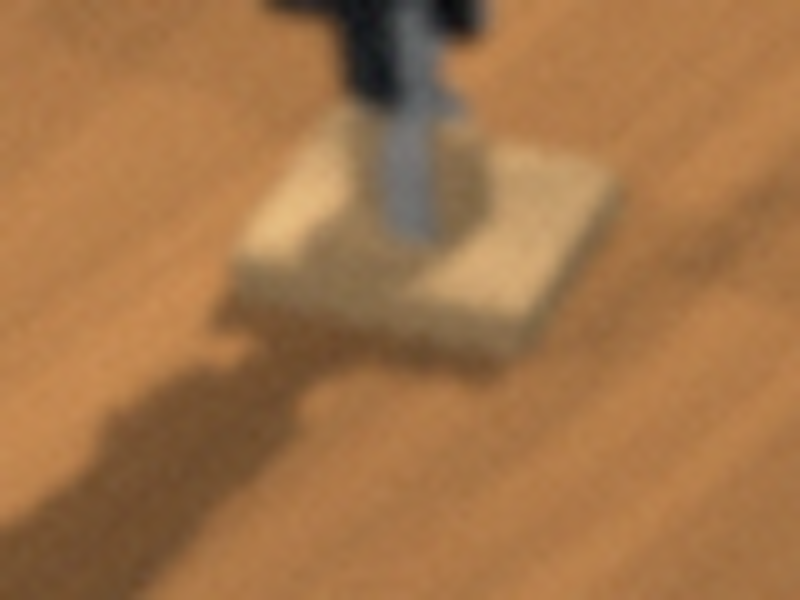

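The view shows the near jaw spread out to (412,240) in the crop. Width is 24 mm at a steady 36 N, so the tweezers are open. Lifting.

move_arm --targets "-0.45 0 0 -0.5 0 0 0;-0.45 0 0 -1 0 0 0;-0.45 0 0 -1.5 0 0 0;-0.45 0 0 -1.5 0 0 0;-0.45 0 0 -1.5 0 0 0"

```text
clock: 4.27
eef_pos: [518.0, -194.3, 119.8]
tool_rot: [3.141, -0.0, 0.271]
force: [0.2, -1.1, -1.0]
width: 24.1
gripper_force: 36.2
```

move_arm --targets "-0.45 0 0 -1.5 0 0 0;-0.45 0 0 -1.5 0 0 0;-0.45 0 0 -1 0 0 0;-0.45 0 0 0 0 0 0;-0.45 0 0 0 0 0 0"

```text
clock: 4.68
eef_pos: [518.2, -194.3, 159.0]
tool_rot: [3.141, -0.001, 0.271]
force: [-0.1, 0.3, -0.9]
width: 24.4
gripper_force: 36.2
```

```bash
python3 - <<'E'
from h import *
s=grab('scene','scene4');r=read_state();print(r['clock'],r['eef_pos'],np.degrees(r['tool_rot']),r['force'],r['torque'],r['width'],r['gripper_force'])
P=r['eef_pos'];yw=r['tool_rot'][2];y=np.array([np.sin(yw),-np.cos(yw),0]);x=np.array([np.cos(yw),np.sin(yw),0])
o=P-[0,0,43.3]
u=proj(s,[o+12*y,o-12*y,o]);print(u);u0,v0=(u[2]-[40,38]).astype(int)
im=cv2.resize(s['color'][v0:v0+60,u0:u0+80,::-1],(800,600),interpolation=cv2.INTER_CUBIC)
for p in u: cv2.circle(im,tuple(int(a) for a in (p+.5-[u0,v0])*10),3,(0,255,0),-1)
cv2.imwrite('pics/c4.png',im)
E
```

```text
4.7333 [ 517.67670808 -194.09267692  158.22953697] [-1.79988646e+02  9.17214774e-03  1.55041347e+01] [ 0.46573367  0.2146248  -1.26795961] [0.00490291 0.0100016  0.01374475] 24.172781843862712 36.17904217913747
[[198.532965   237.13073038]
 [203.04739085 231.31781667]
 [200.80634556 234.2026795 ]]
```

View pics/c4.png

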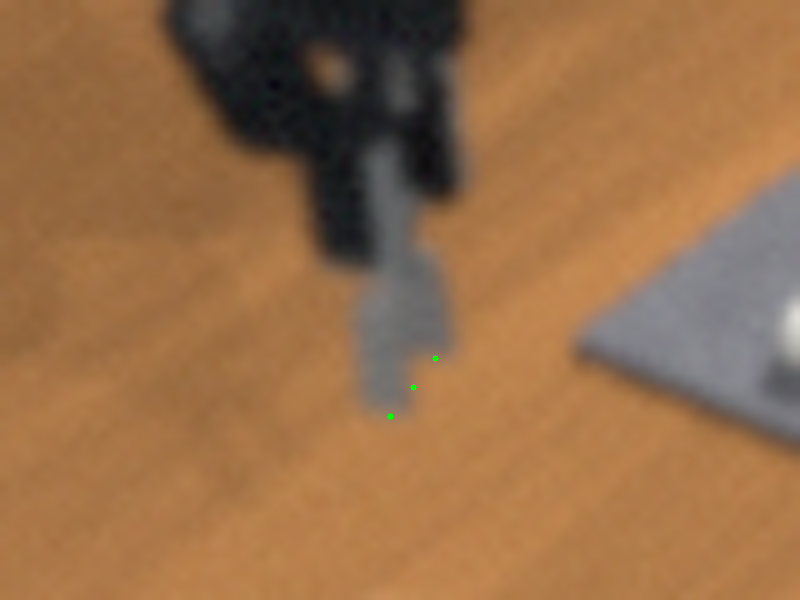

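The tweezers are lifted and open, with both tips visible within about 0.5 px of the predicted points (390,415) and (435,357). Now to the jig, at height.

move_arm --targets "-0.45 0.2 -1 0 0 0 0;-0.45 0.5 -2.4 0 0 0 0;-0.45 0.6 -2.9 0 0 0 0;-0.45 0.6 -2.9 0 0 0 0;-0.45 0.6 -2.9 0 0 0 0"

```text
clock: 5.15
eef_pos: [508.5, -68.9, 157.3]
tool_rot: [-3.14, 0.002, 0.27]
force: [0.4, -0.4, -1.1]
width: 24.3
gripper_force: 36.2
```

move_arm --targets "-0.45 0.6 -2.9 0 0 0 0;-0.45 0.6 -2.9 0 0 0 0;-0.45 0.6 -2.9 0 0 0 0;-0.45 0.6 -2.9 0 0 0 0;-0.45 0.6 -2.9 0 0 0 0"

```text
clock: 5.57
eef_pos: [498.4, 78.9, 157.4]
tool_rot: [-3.141, 0.002, 0.271]
force: [-0.2, 1.0, -1.1]
width: 24.3
gripper_force: 36.2
```

move_arm --targets "-0.45 0.6 -2.9 0 0 0 0;-0.45 0.6 -2.9 0 0 0 0;-0.45 0.6 -2.9 0 0 0 0;-0.45 0.5 -2.6 0 0 0 0;-0.45 0.3 -1.7 0 0 0 0"

```text
clock: 5.98
eef_pos: [488.2, 213.2, 157.3]
tool_rot: [-3.14, 0.002, 0.275]
force: [0.1, 0.4, -0.7]
width: 24.5
gripper_force: 36.2
```

move_arm --targets "-0.45 0 0 0 0 0 4;-0.45 0 0 0 0 0 4.5;-0.45 0 0 0 0 0 4;-0.45 0 0 0 0 0 4;-0.45 0 0 0 0 0 0"

```text
clock: 6.4
eef_pos: [488.8, 209.6, 157.3]
tool_rot: [3.141, 0.002, -0.018]
force: [0.5, -0.0, -0.7]
width: 24.4
gripper_force: 36.2
```

```bash
python3 - <<'E'
from h import *
np.set_printoptions(precision=1,suppress=True)
s=grab('scene','scene5');t=grab('top','top5');r=read_state();print(r['clock'],r['eef_pos'],np.degrees(r['tool_rot']),r['qpos'],r['force'],r['torque'],r['width'],r['gripper_force'])
P=r['eef_pos'];yw=r['tool_rot'][2];y=np.array([np.sin(yw),-np.cos(yw),0])
o=P-[0,0,43.3]
u=proj(s,[o+12*y,o-12*y,o,[490.3,209.3,70]]);u0,v0=(u[3]-[40,38]).astype(int);print(u,u0,v0)
im=cv2.resize(s['color'][v0:v0+60,u0:u0+80,::-1],(800,600),interpolation=cv2.INTER_CUBIC)
for p in u: cv2.circle(im,tuple(int(a) for a in (p+.5-[u0,v0])*10),3,(0,255,0),-1)
cv2.imwrite('pics/c5.png',im)
E
```

```text
6.5 [489.2 209.4 157.6] [180.    0.1  -0.8] [-0.6  0.6  0.1  1.9 -0.1  0.7 -1.9] [ 0.3 -0.5 -2.1] [-0.  0.  0.] 24.415073335696558 36.213306561112404
[[284.1 163.3]
 [288.8 160. ]
 [286.4 161.6]
 [286.9 174.9]] 246 136
```

View pics/c5.png

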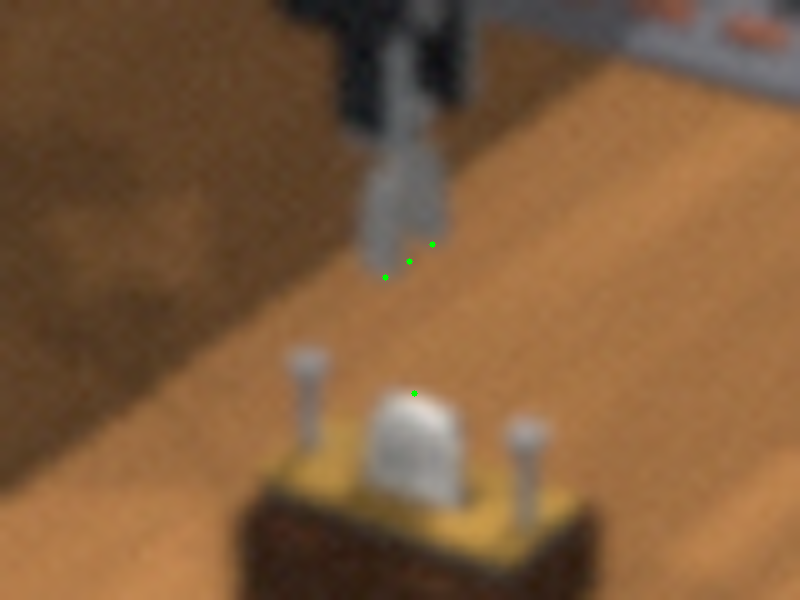

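The picture shows the open tips at (385,277) and (432,244), above the pair. The screw heads at (307,355) and (527,428) have their midpoint about 0.3 px from my jig estimate. The frame corners are at (270,485), (510,570) and (590,495), which I'll use to estimate the frame height.

```bash
python3 - <<'E'
from h import *
np.set_printoptions(precision=1,suppress=True)
s=load('scene5')
print(onz(s,(246+30.7-.5,136+35.3-.5),70),onz(s,(246+52.7-.5,136+42.6-.5),70))
for z in(38,42,46,50,55):
    c,sn=np.cos(-.014),np.sin(-.014)
    P=[[490.3+c*a-sn*b,209.3+sn*a+c*b,z] for a,b in((-45,-20),(45,-20),(45,20))]
    print(z,((proj(s,P)+.5-[246,136])*10).astype(int).tolist())
E
```

```text
[449.5 212.2  70. ] [528.6 211.3  70. ]
38 [[255, 472], [503, 559], [578, 500]]
42 [[254, 461], [503, 547], [578, 488]]
46 [[254, 449], [503, 536], [578, 477]]
50 [[253, 438], [503, 524], [578, 465]]
55 [[253, 423], [503, 509], [578, 451]]
```

move_arm --targets "-0.45 0.1 0 1 0 0 0;-0.45 0 0 1.5 0 0 0;-0.45 0 0 1 0 0 0;-0.45 0 0 0 0 0 0;-0.45 0 0 0 0 0 0"

```text
clock: 6.92
eef_pos: [490.5, 208.6, 122.4]
tool_rot: [3.141, 0.002, -0.017]
force: [0.3, 1.0, -1.2]
width: 24.5
gripper_force: 36.2
```

move_arm --targets "-0.45 0 -0.06 0.4 0 0 0;-0.45 0 0 0.4 0 0 0;-0.45 0 0 0.4 0 0 0;-0.45 0 0 0.4 0 0 0;-0.45 0 0 0 0 0 0"

```text
clock: 7.33
eef_pos: [490.7, 209.4, 106.7]
tool_rot: [3.141, 0.001, -0.017]
force: [-0.2, -0.0, -1.6]
width: 24.2
gripper_force: 36.2
```

move_arm --targets "-0.45 0 0 0.3 0 0 0;-0.45 0 0 0.2 0 0 0;-0.45 0 0 0.1 0 0 0;-0.45 0 0 0 0 0 0"

```text
clock: 7.67
eef_pos: [491.1, 209.5, 101.1]
tool_rot: [3.141, 0.0, -0.017]
force: [-0.0, 0.1, -0.8]
width: 24.4
gripper_force: 36.2
```

```bash
python3 - <<'E'
from h import *
np.set_printoptions(precision=2,suppress=True)
s=grab('scene','scene6');r=read_state();print(r['clock'],r['eef_pos'],r['force'],r['torque'])
P=r['eef_pos'];yw=r['tool_rot'][2];y=np.array([np.sin(yw),-np.cos(yw),0])
o=P-[0,0,43.3]
u=proj(s,[o+12*y,o-12*y]);u0,v0=246,141
im=cv2.resize(s['color'][v0:v0+60,u0:u0+80,::-1],(800,600),interpolation=cv2.INTER_CUBIC)
for p in u: cv2.circle(im,tuple(int(a) for a in (p+.5-[u0,v0])*10),3,(0,255,0),-1)
cv2.imwrite('pics/c6.png',im)
E
```

```text
7.7167 [491.13 209.57 101.26] [ 0.22  0.35 -0.04] [-0.01 -0.03  0.03]
```

View pics/c6.png

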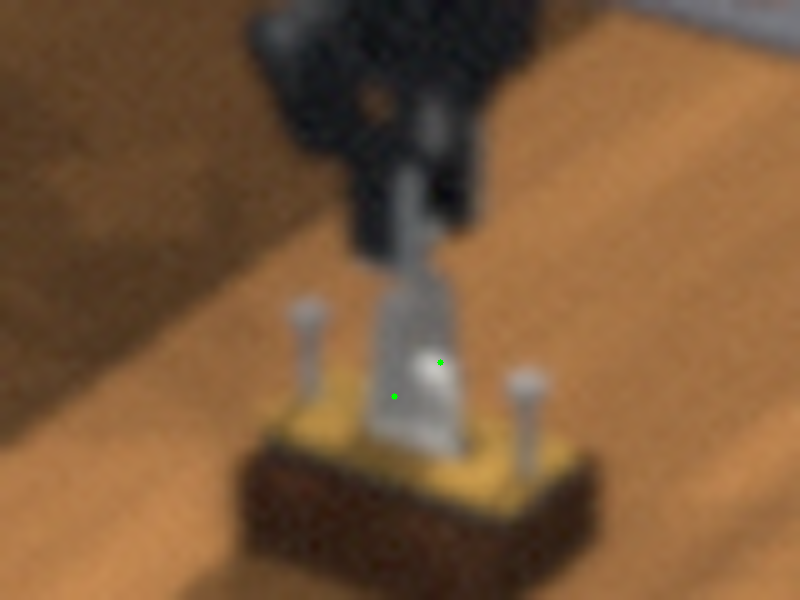

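The view shows the tweezers astride the pair, near jaw in front and far jaw behind, with the frame still well below. Continuing in small steps while watching the force.

move_arm --targets "-0.45 0 0 0.2 0 0 0;-0.45 0 0 0.2 0 0 0;-0.45 0 0 0.2 0 0 0;-0.45 0 0 0.1 0 0 0;-0.45 0 0 0 0 0 0"

```text
clock: 8.13
eef_pos: [490.9, 209.5, 94.0]
tool_rot: [3.141, 0.001, -0.017]
force: [0.4, -0.4, -0.4]
width: 24.5
gripper_force: 36.2
```

move_arm --targets "-0.45 0 0 0.05 0 0 0;-0.45 0 0 0.05 0 0 0;-0.45 0 0 0.05 0 0 0;-0.45 0 0 0 0 0 0;-0.45 0 0 0 0 0 0"

```text
clock: 8.55
eef_pos: [491.2, 209.6, 92.8]
tool_rot: [-3.142, -0.0, -0.017]
force: [-0.1, -1.1, -0.5]
width: 24.4
gripper_force: 36.2
```

Tips are at about 49.5.

move_arm --targets "-0.45 0 0 0.05 0 0 0;-0.45 0 0 0.05 0 0 0;-0.45 0 0 0.05 0 0 0;-0.45 0 0 0 0 0 0;-0.45 0 0 0 0 0 0"

```text
clock: 8.97
eef_pos: [491.1, 209.6, 91.3]
tool_rot: [3.142, 0.0, -0.017]
force: [-0.2, -0.5, -0.6]
width: 24.1
gripper_force: 36.2
```

move_arm --targets "-0.45 0 0 0.05 0 0 0;-0.45 0 0 0.05 0 0 0;-0.45 0 0 0.05 0 0 0;-0.45 0 0 0 0 0 0;-0.45 0 0 0 0 0 0"

```text
clock: 9.38
eef_pos: [491.1, 209.6, 89.8]
tool_rot: [3.142, 0.0, -0.017]
force: [0.1, -1.0, -0.7]
width: 24.1
gripper_force: 36.2
```

move_arm --targets "-0.45 0 0 0.05 0 0 0;-0.45 0 0 0.05 0 0 0;-0.45 0 0 0.05 0 0 0;-0.45 0 0 0 0 0 0;-0.45 0 0 0 0 0 0"

```text
clock: 9.8
eef_pos: [491.1, 209.6, 88.3]
tool_rot: [3.142, 0.0, -0.017]
force: [-0.4, 0.1, -0.9]
width: 24.6
gripper_force: 36.2
```

move_arm --targets "-0.45 0 0 0.05 0 0 0;-0.45 0 0 0.05 0 0 0;-0.45 0 0 0.05 0 0 0;-0.45 0 0 0 0 0 0;-0.45 0 0 0 0 0 0"

```text
clock: 10.22
eef_pos: [491.1, 209.6, 86.8]
tool_rot: [3.142, 0.0, -0.017]
force: [-0.5, 0.3, -0.4]
width: 24.1
gripper_force: 36.2
```

Tips are at about 43.5.

move_arm --targets "-0.45 0 0 0.05 0 0 0;-0.45 0 0 0.05 0 0 0;-0.45 0 0 0.02 0 0 0;-0.45 0 0 0 0 0 0;-0.45 0 0 0 0 0 0"

```text
clock: 10.63
eef_pos: [491.1, 209.6, 85.6]
tool_rot: [-3.142, 0.0, -0.017]
force: [0.1, -0.1, -0.6]
width: 24.2
gripper_force: 36.2
```

move_arm --targets "-0.45 0 0 0.05 0 0 0;-0.45 0 0 0.05 0 0 0;-0.45 0 0 0.02 0 0 0;-0.45 0 0 0 0 0 0;-0.45 0 0 0 0 0 0"

```text
clock: 11.05
eef_pos: [491.1, 209.6, 84.4]
tool_rot: [3.142, 0.0, -0.017]
force: [0.0, 0.6, -1.0]
width: 24.5
gripper_force: 36.2
```

move_arm --targets "-0.45 0 0 0.05 0 0 0;-0.45 0 0 0.05 0 0 0;-0.45 0 0 0 0 0 0;-0.45 0 0 0 0 0 0"

```text
clock: 11.38
eef_pos: [491.1, 209.6, 83.4]
tool_rot: [3.142, 0.0, -0.017]
force: [-0.1, 0.7, -1.4]
width: 24.4
gripper_force: 36.2
```

move_arm --targets "-0.45 0 0 0.05 0 0 0;-0.45 0 0 0.05 0 0 0;-0.45 0 0 0 0 0 0;-0.45 0 0 0 0 0 0"

```text
clock: 11.72
eef_pos: [491.1, 209.6, 82.4]
tool_rot: [3.142, 0.0, -0.017]
force: [0.3, 0.2, -1.1]
width: 24.2
gripper_force: 36.2
```

move_arm --targets "-0.45 0 0 0.05 0 0 0;-0.45 0 0 0.05 0 0 0;-0.45 0 0 0 0 0 0;-0.45 0 0 0 0 0 0"

```text
clock: 12.05
eef_pos: [491.3, 209.6, 81.6]
tool_rot: [-3.142, -0.0, -0.017]
force: [0.3, -0.9, 0.6]
width: 24.3
gripper_force: 36.3
```

move_arm --targets "-0.45 0 0 0.05 0 0 0;-0.45 0 0 0 0 0 0;-0.45 0 0 0 0 0 0"

```text
clock: 12.3
eef_pos: [491.3, 209.6, 81.1]
tool_rot: [-3.142, -0.0, -0.018]
force: [0.1, -0.5, 2.3]
width: 24.3
gripper_force: 36.3
```

```bash
python3 -c "
from h import *
r=read_state();print(r['eef_pos'],r['force'],r['torque'])"
```

```text
[491.32270683 209.56025744  81.05294328] [ 0.14621165 -0.47828123  2.28056544] [-0.04886421 -0.01898521  0.0139911 ]
```

move_arm --targets "-0.45 0 0 0.05 0 0 0;-0.45 0 0 0 0 0 0;-0.45 0 0 0 0 0 0;-0.45 0 0 0 0 0 0"

```text
clock: 12.63
eef_pos: [491.3, 209.6, 80.6]
tool_rot: [-3.142, -0.0, -0.017]
force: [0.6, -0.6, 4.5]
width: 24.4
gripper_force: 36.4
```

```bash
python3 -c "
from h import *
r=read_state();print(r['eef_pos'],r['force'],r['torque'])"
```

```text
[491.31661585 209.56800549  80.55329959] [ 0.56546624 -0.6085198   4.49331062] [-0.1113719   0.09445647 -0.01466082]
```

move_arm --targets "-0.43 0 0 0 0 0 0;-0.41 0 0 0 0 0 0;-0.4 0 0 0 0 0 0;-0.39 0 0 0 0 0 0;-0.38 0 0 0 0 0 0"

```text
clock: 13.05
eef_pos: [491.4, 210.1, 80.6]
tool_rot: [-3.141, -0.001, -0.017]
force: [0.7, 0.4, 5.5]
width: 26.3
gripper_force: 12.5
```

move_arm --targets "-0.37 0 0 0 0 0 0;-0.36 0 0 0 0 0 0;-0.35 0 0 0 0 0 0;-0.34 0 0 0 0 0 0;-0.34 0 0 0 0 0 0"

```text
clock: 13.47
eef_pos: [491.3, 209.2, 80.6]
tool_rot: [3.141, -0.0, -0.018]
force: [-0.0, -0.5, 5.2]
width: 28.3
gripper_force: 4.0
```

move_arm --targets "-0.33 0 0 0 0 0 0;-0.32 0 0 0 0 0 0;-0.31 0 0 0 0 0 0;-0.3 0 0 0 0 0 0;-0.28 0 0 0 0 0 0"

```text
clock: 13.88
eef_pos: [490.8, 209.4, 80.1]
tool_rot: [3.141, 0.001, -0.017]
force: [-0.6, -0.5, -0.2]
width: 30.8
gripper_force: 0.0
```

move_arm --targets "-0.2 0 0 0 0 0 0;0 0 0 0 0 0 0;0.3 0 0 0 0 0 0;0.6 0 0 0 0 0 0;0.6 0 0 0 0 0 0"

```text
clock: 14.3
eef_pos: [491.2, 209.6, 80.4]
tool_rot: [-3.142, -0.0, -0.017]
force: [0.0, 1.5, -0.5]
width: 68.2
gripper_force: 0.0
```

```bash
python3 - <<'E'
from h import *
s=grab('scene','scene7');r=read_state();print(r['clock'],r['eef_pos'],r['force'],r['width'])
cv2.imwrite('pics/c7.png',cv2.resize(s['color'][131:191,246:326,::-1],(800,600),interpolation=cv2.INTER_CUBIC))
E
```

```text
14.35 [491.18590246 209.61171117  80.45065185] [-0.03912018 -0.05331424  0.01015544] 68.60789852340258
```

View pics/c7.png

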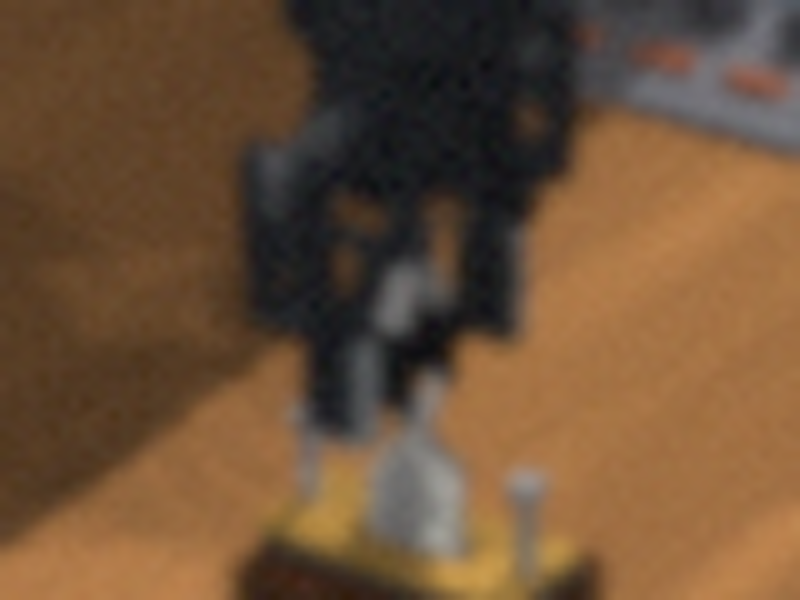

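The view shows the tweezers standing upright on the pair, free of the opened fingers. Withdrawing straight up.

move_arm --targets "1 0 0 0 0 0 0;1 0 0 0 0 0 0;1 0 0 -0.5 0 0 0;1 0 0 -1.5 0 0 0;1 0 0 -2 0 0 0"

```text
clock: 14.77
eef_pos: [490.1, 209.1, 120.0]
tool_rot: [3.14, 0.003, -0.017]
force: [0.6, 0.0, 0.1]
width: 85.3
gripper_force: 0.0
```

move_arm --targets "1 0 0 -2.5 0 0 0;1 0 0 -2.5 0 0 0;1 0 0 -2.5 0 0 0;1 0 0 -2 0 0 0;1 0 0 -1 0 0 0"

```text
clock: 15.18
eef_pos: [492.3, 210.0, 228.4]
tool_rot: [-3.14, -0.004, -0.018]
force: [1.6, 0.9, 0.6]
width: 85.4
gripper_force: 0.0
```

```bash
python3 - <<'E'
from h import *
s=grab('scene','scene8');r=read_state();print(r['clock'],r['eef_pos'],r['force'],r['width'])
o=np.array([491.3,209.6,38.]);u=proj(s,[o,o+[0,0,62],o+[0,0,104]])
im=cv2.resize(s['color'][131:191,246:326,::-1],(800,600),interpolation=cv2.INTER_CUBIC)
for p in u: cv2.circle(im,tuple(int(a) for a in (p+.5-[246,131])*10),3,(0,255,0),-1)
cv2.imwrite('pics/c8.png',im)
E
```

```text
15.2333 [492.83684631 210.28097515 229.00880755] [ 1.50105622 -0.63037642  1.69799796] 85.11689866139199
```

View pics/c8.png

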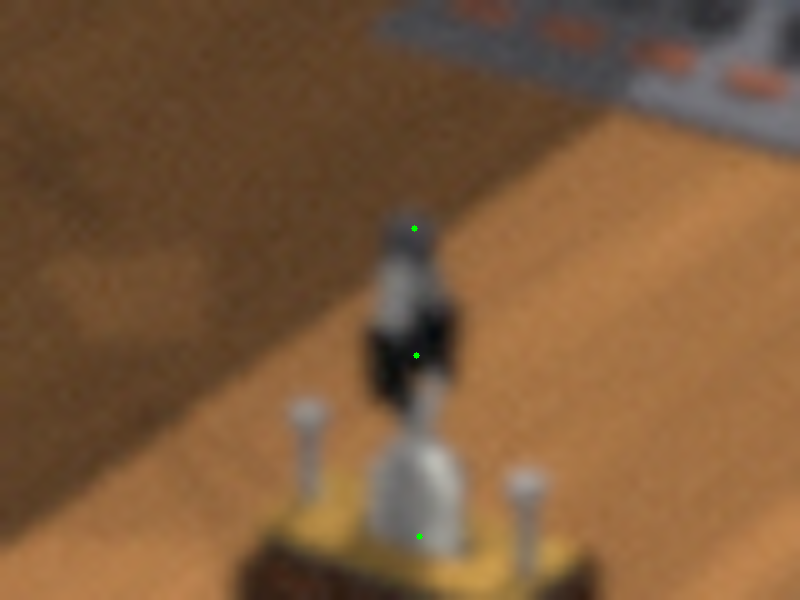

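The tweezers stand upright on the pair at the expected position, and the gripper is well clear. Letting the arm settle, then handing in.

move_arm --targets "1 0 0 0 0 0 0;1 0 0 0 0 0 0;1 0 0 0 0 0 0;1 0 0 0 0 0 0;1 0 0 0 0 0 0"

```text
clock: 15.65
eef_pos: [490.7, 209.3, 224.4]
tool_rot: [3.141, 0.002, -0.017]
force: [-0.2, 0.2, 0.2]
width: 85.3
gripper_force: 0.0
```

```bash
python3 -c "
from h import *
print(order.finish_job())"
```

```text
the job is handed in; nothing more can be done
None
```

The job is handed in at about 16 s: the tweezers stand upright, clamped on the pendant and plate after bearing on the brass frame with about 5 N, and the gripper is clear; no verdict came back, and the last picture is too coarse to confirm that the tips are still down on the frame.

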